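# Start the game timer and hold it up for the players

## Task

Start the game timer by flipping its red toggle all the way over while it still stands in its dock. Then draw the timer up out of the dock and hold it up with its middle at least 20 cm above the shelf, leaned back so that the dial looks half upward (about 45 degrees) with the toggle edge still the upper one, toggle still on. Finish holding it there, still, in the gripper, and leave the tin, the dice cup and the marble jar where they are.

Things in the scene. Friction and masses are not known exactly. Their poses are not given: they have to be found in the camera images.
- timer: loose yellow game timer, rigid upright slab 24 (x) x 76 (y) x 84 (z) mm, about 0.18 kg. Origin: centre of underside; z up to the toggle edge; +x is the normal of the round white dial (60 mm), which starts looking away from the robot, within 30 degrees. Docked, its underside is 10 mm above the shelf; the upper 54 mm stand free of the slot, to be gripped across the 24 mm thickness
- timer_middle (a point): middle of the timer's case, 42 mm above its underside, on its centre line; axes as the timer's
- toggle_tip (a point): free end of the red toggle on the timer's top face: a bat 11 mm wide (timer x), 6 mm thick, 20 mm long, pivoted at the centre of the top face (84 mm above the timer's underside)
- toggle (a joint): toggle angle in rad: 0 is off, leaning 0.5 rad from the timer's z towards the timer's -y; 1.0 is on, leaning 0.5 rad towards +y. Starts between 0 and 0.15; pushed over towards the timer's +y with 1 to 2 N; stays where it is left (friction, no spring)
- dock: grey dock fixed to the shelf, block 64 (x) x 120 (y) x 40 (z) mm on a thin dark foot 76 x 132 x 6 mm; origin: centre of its underside, axes as the docked timer's. Slot from the top 30 mm deep, 27 x 79 mm, without any catch: the timer lifts straight up out of it
- tin: closed grey aluminium tin with a latch, 78 (x) x 108 (y) x 45 (z) mm, loose; origin at the centre of its underside. To be left alone
- dice_cup: empty black plastic dice cup, 74 mm across, 95 mm tall, loose, standing mouth up; origin at the centre of its underside. To be left alone
- jar: clear marble jar with a dark screw cap, 66 mm across, 90 mm tall, loose; origin at the centre of its underside. To be left alone
There are look-alikes about, which are no part of the job. Of the things like the timer, leave any that is turquoise; of the rest the larger one is meant.

How it is judged:
By the outcome, as a careful person would: the job done as asked, in the order asked, and still so for the second after the job is handed in, while the arm keeps its last pose, push and grip.
It also fails if it takes over 48 s, if anything falls off the work surface, if the arm or the gripper's body presses on something with over 40 N, if the wrist force passes 120 N, or if a joint passes its speed limit or range.

## Robot

A 6-joint arm with a two-finger parallel gripper is mounted at the origin on the work surface. World frame = base frame: x ahead of the robot, y to its left, z up, the work surface at z = 0. Lengths are in m, angles in degrees, forces in N, time in s.
With the tool pointing down it reaches from about 0.225 to 0.725 m from the base axis. Payload 3.1 kg.
Tool frame: the origin (TCP) lies at the very end of the fingers, on their centre line; the grasp point (between the pads) lies 19 mm behind it (manip.tcp_to_grasp is the distance from the TCP to the grasp point, in m); z points along the fingers, y is the line along which they close (so a half turn about z gives the same grasp; the last joint's range is limited). The gripper opens to 85 mm and grips with 20 to 120 N. Pads are 22 mm wide; open, the fingers measure 114 mm over their backs; the gripper's body (76 mm by 85 mm) begins 54 mm behind the grasp point. The pads swing forward as they close: fully open they stand 13 mm farther back than shut.
Start: joints at [-81.578, 2.75, 5.684, 92.934, 0, 82.678], TCP at [0.142, -0.505, 0.231] pointing down, gripper open.
Joint ranges: [-166.93, 166.93], [-56.73, 111.36], [-69.38, 81.34], [-121.58, 131.49], [-85.45, 84.26], [-180, 180]. Speed limits (degrees/s): [159.86, 159.86, 180, 180, 180, 180].

## Interface

Orientations are given as [roll, pitch, yaw] about the fixed x, y, z axes, in that order (R = Rz(yaw) Ry(pitch) Rx(roll)).
In Python, from bench import manip gives the robot as it stands.
- The arm moves only by the tool carry_out, never from a script. Its argument "series" is a list of rows, each an object of numbers: "dx", "dy", "dz": the shift along the tool's x, y, z in mm; "rx", "ry", "rz": the turn, a rotation vector about the tool's x, y, z in degrees; "hand": the opening, from 0 (shut) to 1 (fully open). In form: [{"dx": .., "dy": .., "dz": .., "rx": .., "ry": .., "rz": .., "hand": ..}, ...]. A call has 1 to 8 rows; each row is the pose to reach, as a shift and turn from the pose commanded when the call began, along the tool's axes at that moment; what a row does not reach only later rows make up. A row lasts 1/10 s, in which the tool goes at most 50 mm and 8.59 degrees, less where a joint would pass 70% of its speed; a pose out of reach is approached as far as the arm can. A call with a gripper value outside its range is refused whole. The fingers move at their own pace and stop on an object; "newtons" is the grip in N (left out, the last holds). Time passes only in rows, so rows that repeat a pose let the fingers close. It gives the time, the measured TCP pose, the force, the opening and the grip force at its end, in the units of the state.
- manip.sense(): the state, without advancing time (a new reading comes with each control period).
- manip.capture(name): name is "scene" or "top" or "wrist"; returns a dict with "frame" (480x640x3 uint8, red, green, blue), "z_map" (480x640 float32, m along the optical axis (not along the pixel's ray), 0 where there is no reading), "intrinsics" (3x3 intrinsics, pixels), "dist_coeffs" ([k1, k2, p1, p2, k3] as OpenCV has them; the pictures are not rectified), "cam_to_world" (4x4, takes a point from camera to world coordinates). Camera axes: x right, y down, z forward; pixel columns grow to the right and rows downward; lengths in m; the calibration is good to about 2 mm. A picture is of the moment at which its call begins.
- manip.close_job(): hands the job in; it is judged then, once.
Trained networks look in a picture, given as the dict that the camera call returned (one of the last four; its "shot" number tells which), for a name from the list of things; names that differ only in an ending like _2 or _b are one class to them, and where a whole thing is asked for, a point or a joint stands for the part that bears it (a point fixed in the world has none). Each returns a list of dicts, best first, with "confidence" (0 to 1); they miss things now and then, are a little off and sometimes report something else, mostly with a low value. They report only what shows in the picture. A call takes as long as a camera call. They do not tell look-alikes from the thing itself.
- manip.spot_in(target, picture): "bbox" ([left, top, right, bottom] in pixels, round what is visible of it).
- manip.pinpoint(target, picture): "pixel" ([column, row] in pixels: a listed point, or the origin of a listed thing).
The state is a dict: "clock": time; "joint_pos": joint angles; "qd": joint speeds; "joint_torque": joint torques, N m; "tool_pos": TCP position; "orientation": TCP orientation; "ft_force": force on the tool from outside, world axes, zero at the start; "torque": the same for the moment, N m; "width": finger opening in m; "grip_force": force on a finger pad.
Only numpy, scipy, OpenCV 4.12 (cv2) and the standard library are available. Lean on these libraries where they do the work, as an engineer would, in place of code of your own. Each camera call takes 0.05 s, during which the arm holds its last target. There are 200 camera calls.

## Working session

There is one attempt and no reset: what is moved stays moved. The work goes in short steps, Python scripts to look and compute and a tool call to move; the robot and the scene stay as the last step left them, time stands still between calls to the robot, and variables do not carry over. Pictures are saved under pics/ and viewed, at most 10 in all, crops included, and the job is handed in when it is done.

Besides the shell and the picture viewer there is one more tool, called after "Emit:" as name([rows], argument=value, ...), one row to a line, values as JSON. carry_out: Moves the arm, as the interface text tells. Its arguments: {"type":"object","properties":{"series":{"type":"array"},"newtons":{"type":"number"}},"required":["series"]}

```bash
mkdir -p pics
cat > h.py <<'E'
import numpy as np, cv2
from bench import manip
from scipy.spatial.transform import Rotation as R
def world(c,px,z=None):
    K=np.array(c["intrinsics"]);T=np.array(c["cam_to_world"])
    n=cv2.undistortPoints(np.array([[px]],float),K,np.array(c["dist_coeffs"],float))[0,0]
    if z is None: z=c["z_map"][int(round(px[1])),int(round(px[0]))]
    return (T@[n[0]*z,n[1]*z,z,1])[:3]
def cloud(c):
    h,w=c["z_map"].shape;K=np.array(c["intrinsics"]);T=np.array(c["cam_to_world"])
    u,v=np.meshgrid(np.arange(w),np.arange(h))
    n=cv2.undistortPoints(np.stack([u,v],-1).reshape(-1,1,2).astype(float),K,np.array(c["dist_coeffs"],float)).reshape(h,w,2)
    z=c["z_map"];P=np.stack([n[...,0]*z,n[...,1]*z,z],-1)
    return P@T[:3,:3].T+T[:3,3]
def save(c,n): cv2.imwrite(f"pics/{n}.png",c["frame"][...,::-1])
E
python3 - <<'E'
from h import *
ims=[]
for n in("scene","top"):
    c=manip.capture(n);save(c,n)
    for t in("timer","dock","tin","dice_cup","jar","toggle_tip"):
        f=manip.pinpoint if t=="toggle_tip" else manip.spot_in
        for d in f(t,c):
            b=d.get("bbox") or d["pixel"]
            p=b if len(b)==2 else [(b[0]+b[2])/2,(b[1]+b[3])/2]
            print(n,t,round(d["confidence"],2),np.round(b),world(c,p).round(3))
E
```

```text
scene timer 0.85 [365. 260. 388. 307.] [0.614 0.097 0.05 ]
scene timer 0.7 [318. 179. 352. 215.] [0.357 0.054 0.061]
scene timer 0.66 [332. 212. 371. 249.] [0.485 0.069 0.072]
scene dock 0.95 [317. 227. 384. 273.] [0.51  0.065 0.041]
scene tin 0.86 [420. 220. 484. 263.] [0.516 0.277 0.048]
scene dice_cup 0.91 [151. 221. 191. 278.] [ 1.202 -0.088  0.729]
scene jar 0.75 [433. 280. 477. 335.] [0.71  0.211 0.081]
scene toggle_tip 0.56 [341. 178.] [0.207 0.093 0.004]
scene toggle_tip 0.51 [377. 261.] [0.509 0.125 0.002]
scene toggle_tip 0.35 [350. 212.] [0.477 0.065 0.115]
top timer 0.94 [249. 258. 296. 284.] [0.468 0.065 0.111]
top timer 0.9 [248. 184. 265. 222.] [0.591 0.099 0.062]
top timer 0.69 [254. 326. 306. 360.] [0.349 0.054 0.086]
top dock 0.57 [237. 242. 314. 303.] [0.465 0.061 0.092]
top dock 0.31 [166. 134. 213. 181.] [0.667 0.214 0.09 ]
top tin 0.69 [167. 136. 214. 184.] [0.662 0.212 0.09 ]
top tin 0.67 [127. 232. 190. 284.] [0.495 0.277 0.046]
top dice_cup 0.87 [453. 244. 511. 289.] [ 0.479 -0.319  0.007]
top dice_cup 0.49 [127. 233. 190. 286.] [0.492 0.279 0.045]
top jar 0.61 [168. 135. 216. 179.] [0.668 0.209 0.089]
top toggle_tip 0.61 [273. 266.] [0.475 0.064 0.113]
top toggle_tip 0.6 [270. 344.] [0.347 0.07  0.084]
top toggle_tip 0.59 [256. 203.] [0.591 0.1   0.062]
```

Run:
```python
import cv2,numpy as np
a=cv2.imread("pics/scene.png")[160:350,280:500];b=cv2.imread("pics/top.png")[120:380,110:350]
a=cv2.resize(a,(400,345),interpolation=2);b=cv2.resize(b,(400,433),interpolation=2)
o=np.zeros((433,800,3),np.uint8);o[:345,:400]=a;o[:,400:]=b;cv2.imwrite("pics/m1.png",o)
```

```text
(no output)
```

View pics/m1.png

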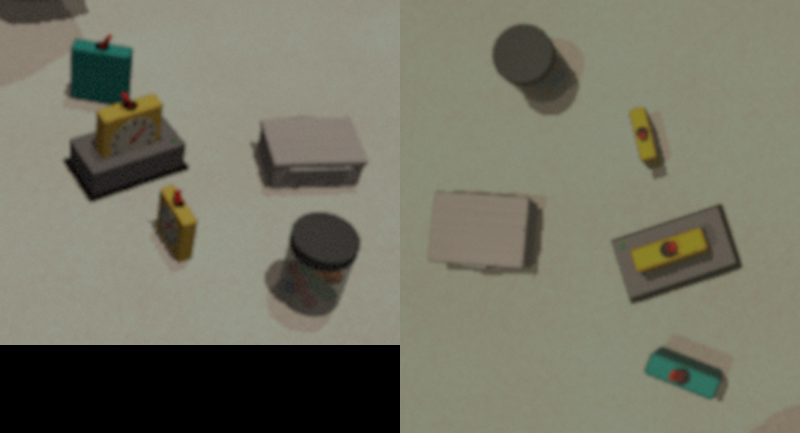

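The dock is in the middle, holding the larger yellow timer with its dial away from the robot. The small yellow and turquoise ones are look-alikes. The toggle leans to the right (-y). Next I measure the timer precisely.

Run:
```python
from h import *
c=manip.capture("top");P=cloud(c);h=cv2.cvtColor(c["frame"],cv2.COLOR_RGB2HSV)
near=np.hypot(P[...,0]-.468,P[...,1]-.065)<.09
Y=near&(h[...,0]>18)&(h[...,0]<34)&(h[...,1]>120)&(P[...,2]>.08)
Rd=near&((h[...,0]<8)|(h[...,0]>172))&(h[...,1]>110)&(P[...,2]>.08)
D=near&(P[...,2]>.03)&(P[...,2]<.05)
for n,m in(("Y",Y),("D",D|Y),("R",Rd)):
    p=P[m];print(n,len(p),np.median(p,0).round(4),p[:,2].max().round(4),[np.round(v,1) for v in cv2.minAreaRect((p[:,:2]*1000).astype(np.float32))])
s=manip.sense();print(s["tool_pos"],s["orientation"],s["joint_pos"],s["ft_force"],s["width"])
print(R.from_euler("xyz",s["orientation"],degrees=True).as_matrix().round(3))
```

```text
Y 598 [0.4701 0.069  0.0928] 0.8186 [array([467.8,  48.3]), array([114.7,  50.9]), np.float64(81.1)]
D 2252 [0.469  0.0674 0.04  ] 0.8186 [array([458.4,  65.7]), array([ 90.4, 120.3]), np.float64(18.2)]
R 29 [0.4715 0.0658 0.1084] 0.1141 [array([471.7,  66.9]), array([9.9, 8. ]), np.float64(86.2)]
[ 0.14245012 -0.50531109  0.23134647] [1.79996519e+02 1.16687577e-03 1.57449846e+01] [-8.15770565e+01  2.74852278e+00  5.68598795e+00  9.29338635e+01
 -7.13672399e-04  8.26779588e+01] [-0.32140509 -0.40942737 -0.08252595] 0.08532824452537174
[[ 0.962  0.271 -0.   ]
 [ 0.271 -0.962 -0.   ]
 [-0.     0.    -1.   ]]
```

Emit:
carry_out([
  {"dx": 470,"dy": -463,"rz": -90,"hand": 0},
  {"dx": 470,"dy": -463,"rz": -90,"hand": 0},
  {"dx": 470,"dy": -463,"rz": -90,"hand": 0},
  {"dx": 470,"dy": -463,"rz": -90,"hand": 0},
  {"dx": 470,"dy": -463,"rz": -90,"hand": 0},
  {"dx": 470,"dy": -463,"rz": -90,"hand": 0},
  {"dx": 470,"dy": -463,"rz": -90,"hand": 0},
  {"dx": 470,"dy": -463,"rz": -90,"hand": 0},
])

```text
validation failed for argument at $.se...
```

Emit:
carry_out([
  {"dx": 470,"dy": -463,"dz": 0,"rx": 0,"ry": 0,"rz": -90,"hand": 0},
  {"dx": 470,"dy": -463,"dz": 0,"rx": 0,"ry": 0,"rz": -90,"hand": 0},
  {"dx": 470,"dy": -463,"dz": 0,"rx": 0,"ry": 0,"rz": -90,"hand": 0},
  {"dx": 470,"dy": -463,"dz": 0,"rx": 0,"ry": 0,"rz": -90,"hand": 0},
  {"dx": 470,"dy": -463,"dz": 0,"rx": 0,"ry": 0,"rz": -90,"hand": 0},
  {"dx": 470,"dy": -463,"dz": 0,"rx": 0,"ry": 0,"rz": -90,"hand": 0},
  {"dx": 470,"dy": -463,"dz": 0,"rx": 0,"ry": 0,"rz": -90,"hand": 0},
  {"dx": 470,"dy": -463,"dz": 0,"rx": 0,"ry": 0,"rz": -90,"hand": 0},
])

```text
clock: 1.55
tool_pos: [0.3412, -0.1561, 0.2317]
orientation: [179.9, 0.0, 84.8]
ft_force: [2.0, -1.0, -0.1]
width: 0.0003
grip_force: 0.0
```

Emit:
carry_out([
  {"dx": 237,"dy": 107,"dz": 0,"rx": 0,"ry": 0,"rz": -21,"hand": 0},
  {"dx": 237,"dy": 107,"dz": 0,"rx": 0,"ry": 0,"rz": -21,"hand": 0},
  {"dx": 237,"dy": 107,"dz": 0,"rx": 0,"ry": 0,"rz": -21,"hand": 0},
  {"dx": 237,"dy": 107,"dz": 0,"rx": 0,"ry": 0,"rz": -21,"hand": 0},
  {"dx": 237,"dy": 107,"dz": 0,"rx": 0,"ry": 0,"rz": -21,"hand": 0},
  {"dx": 237,"dy": 107,"dz": 0,"rx": 0,"ry": 0,"rz": -21,"hand": 0},
  {"dx": 237,"dy": 107,"dz": 0,"rx": 0,"ry": 0,"rz": -21,"hand": 0},
])

```text
clock: 2.25
tool_pos: [0.4699, 0.0692, 0.2309]
orientation: [-179.9, 0.0, 105.7]
ft_force: [-0.4, -0.4, -0.2]
width: 0.0001
grip_force: 0.0
```

```bash
cat > m.py <<'E'
from h import *
import sys
c=manip.capture("wrist");save(c,sys.argv[1]);P=cloud(c);h=cv2.cvtColor(c["frame"],cv2.COLOR_RGB2HSV)
near=(np.hypot(P[...,0]-.469,P[...,1]-.067)<.09)&(P[...,2]<.13)
Y=near&(h[...,0]>18)&(h[...,0]<34)&(h[...,1]>100)&(P[...,2]>.088)&(P[...,2]<.1)
Rd=near&((h[...,0]<8)|(h[...,0]>172))&(h[...,1]>110)&(P[...,2]>.098)
D=near&(P[...,2]>.035)&(P[...,2]<.045)
for n,m in(("Y",Y),("D",D|Y),("R",Rd)):
    m=cv2.morphologyEx(m.astype(np.uint8),cv2.MORPH_OPEN,np.ones((3,3)))>0
    p=P[m]
    if len(p)>5: print(n,len(p),np.median(p,0).round(4),p[:,2].max().round(4),[np.round(v,1) for v in cv2.minAreaRect((p[:,:2]*1000).astype(np.float32))])
print("cam",np.array(c["cam_to_world"]).round(3).tolist())
for t in("timer_middle","toggle_tip","dock"): print(t,[(round(d["confidence"],2),np.round(d["pixel"],0)) for d in manip.pinpoint(t,c)])
s=manip.sense();print(s["tool_pos"].round(4) if hasattr(s["tool_pos"],"round") else s["tool_pos"],s["orientation"],np.round(s["joint_pos"],1),s["clock"])
E
python3 m.py w1
```

```text
Y 2508 [0.4699 0.0787 0.0954] 0.0992 [array([471.6,  70.2]), array([24. , 75.5]), np.float64(18.3)]
D 8775 [0.4678 0.0811 0.0421] 0.0992 [array([471.8,  69.5]), array([ 64.2, 120.6]), np.float64(18.3)]
R 244 [0.4727 0.0673 0.1098] 0.1157 [array([472.8,  66.7]), array([ 9.7, 10.2]), np.float64(17.3)]
cam [[0.963, 0.258, 0.083, 0.448], [0.271, -0.915, -0.298, 0.145], [-0.001, 0.31, -0.951, 0.375], [0.0, 0.0, 0.0, 1.0]]
timer_middle [(0.8, array([174., 184.])), (0.62, array([460., 207.]))]
toggle_tip [(0.68, array([149., 186.])), (0.65, array([473., 222.])), (0.54, array([319., 244.]))]
dock []
[0.4693 0.0664 0.2316] [-1.79995501e+02  2.98550445e-02  1.05374946e+02] [-0.  -4.8 -1.8 93.1 -0.  74.6] 2.45
```

View pics/w1.png

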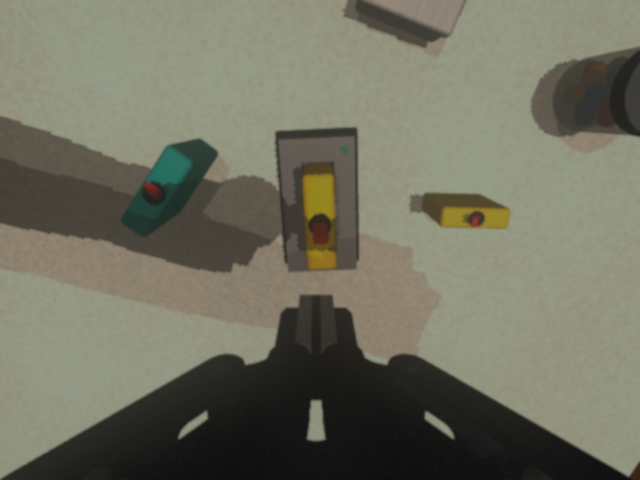

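The wrist view shows the docked timer at about (319, 215), its toggle leaning towards the image bottom (-y) at (320, 230), and the fingers ending at (316, 297). Next I move down beside the toggle.

Emit:
carry_out([
  {"dx": -27,"dy": 4.7,"dz": 30,"rx": 0,"ry": 0,"rz": -2.9,"hand": 0},
  {"dx": -27,"dy": 4.7,"dz": 80,"rx": 0,"ry": 0,"rz": -2.9,"hand": 0},
  {"dx": -27,"dy": 4.7,"dz": 115,"rx": 0,"ry": 0,"rz": -2.9,"hand": 0},
  {"dx": -27,"dy": 4.7,"dz": 128,"rx": 0,"ry": 0,"rz": -2.9,"hand": 0},
  {"dx": -27,"dy": 4.7,"dz": 128,"rx": 0,"ry": 0,"rz": -2.9,"hand": 0},
  {"dx": -27,"dy": 4.7,"dz": 128,"rx": 0,"ry": 0,"rz": -2.9,"hand": 0},
])

```text
clock: 3.05
tool_pos: [0.4825, 0.0425, 0.1052]
orientation: [179.9, 0.1, 108.3]
ft_force: [-0.2, -0.3, 0.0]
width: -0.0003
grip_force: 0.0
```

```bash
python3 m.py w2
python3 - <<'E'
import cv2
a=cv2.imread("pics/w2.png");cv2.imwrite("pics/w2c.png",cv2.resize(a[150:400,200:440],(720,600*750//600)[:1]+(600,)))
E
```

```text
Y 6996 [0.4678 0.0833 0.0954] 0.0995 [array([471.1,  72. ]), array([24.1, 71.3]), np.float64(18.4)]
D 22312 [0.4662 0.0858 0.0421] 0.0995 [array([471.9,  69.3]), array([ 64.3, 120.2]), np.float64(18.3)]
R 959 [0.4729 0.0674 0.1094] 0.1162 [array([473. ,  66.5]), array([10.4, 11.4]), np.float64(18.1)]
cam [[0.949, 0.299, 0.1, 0.456], [0.315, -0.902, -0.294, 0.118], [0.003, 0.311, -0.951, 0.249], [0.0, 0.0, 0.0, 1.0]]
timer_middle [(0.71, array([536., 222.])), (0.59, array([ 75., 163.]))]
toggle_tip [(0.9, array([316., 274.])), (0.53, array([577., 244.]))]
dock [(0.52, array([315., 278.]))]
[0.4833 0.043  0.1059] [1.79755387e+02 9.52306045e-02 1.08400726e+02] [ -2.8  -2.9 -14.3  78.4  -0.   68.8] 3.25
```

View pics/w2c.png

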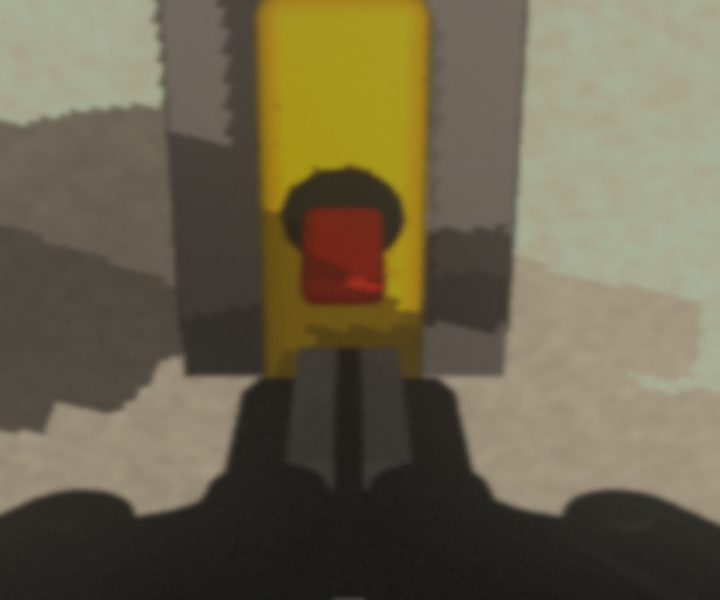

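The view shows the closed fingers at (348, 350) in line with the red toggle (343, 255), ready to push. Pushing towards +y now.

Emit:
carry_out([
  {"dx": 0,"dy": -2,"dz": 2,"rx": 0,"ry": 0,"rz": 0,"hand": 0},
  {"dx": 4,"dy": -2,"dz": 2,"rx": 0,"ry": 0,"rz": 0,"hand": 0},
  {"dx": 7,"dy": -2,"dz": 2,"rx": 0,"ry": 0,"rz": 0,"hand": 0},
  {"dx": 10,"dy": -2,"dz": 2,"rx": 0,"ry": 0,"rz": 0,"hand": 0},
  {"dx": 13,"dy": -2,"dz": 2,"rx": 0,"ry": 0,"rz": 0,"hand": 0},
  {"dx": 16,"dy": -2,"dz": 2,"rx": 0,"ry": 0,"rz": 0,"hand": 0},
  {"dx": 18,"dy": -2,"dz": 2,"rx": 0,"ry": 0,"rz": 0,"hand": 0},
  {"dx": 18,"dy": -2,"dz": 2,"rx": 0,"ry": 0,"rz": 0,"hand": 0},
])

```text
clock: 4.05
tool_pos: [0.4739, 0.0599, 0.1013]
orientation: [180.0, -0.0, 108.4]
ft_force: [0.6, -1.5, 0.7]
width: 0.0
grip_force: 0.5
```

Emit:
carry_out([
  {"dx": 1,"dy": 0,"dz": 0,"rx": 0,"ry": 0,"rz": 0,"hand": 0},
  {"dx": 1,"dy": 0,"dz": 0,"rx": 0,"ry": 0,"rz": 0,"hand": 0},
])

```text
clock: 4.25
tool_pos: [0.4737, 0.0603, 0.1013]
orientation: [-180.0, 0.0, 108.4]
ft_force: [0.2, -1.6, 1.2]
width: 0.0001
grip_force: 0.9
```

Emit:
carry_out([
  {"dx": 1,"dy": 0,"dz": 0,"rx": 0,"ry": 0,"rz": 0,"hand": 0},
  {"dx": 2,"dy": 0,"dz": 0,"rx": 0,"ry": 0,"rz": 0,"hand": 0},
  {"dx": 2,"dy": 0,"dz": 0,"rx": 0,"ry": 0,"rz": 0,"hand": 0},
])

```text
clock: 4.55
tool_pos: [0.4732, 0.0623, 0.1016]
orientation: [180.0, 0.0, 108.4]
ft_force: [0.7, -3.2, 2.9]
width: -0.0002
grip_force: 1.5
```

Run:
```python
from h import *
c=manip.capture("wrist");save(c,"w3")
a=c["frame"][...,::-1][150:400,200:440];cv2.imwrite("pics/w3c.png",cv2.resize(a,(576,600)))
P=cloud(c);h=cv2.cvtColor(c["frame"],cv2.COLOR_RGB2HSV)
m=((h[...,0]<8)|(h[...,0]>172))&(h[...,1]>110)&(np.hypot(P[...,0]-.4717,P[...,1]-.0698)<.03)
q=P[m];d=q-[.4717,.0698,.0945];u=d@[-.314,.949,0];print(len(q))
i=u>-5
for lo in range(0,20,3):
    k=(d[:,2]*1000>=lo)&(d[:,2]*1000<lo+3)
    if k.sum()>3: print(lo,k.sum(),np.percentile(u[k],[2,50,98])*1000)
print(manip.sense()["ft_force"])
```

```text
426
15 20 [ 2.83506882  3.39601907 10.40427884]
18 51 [ 3.69665921 10.5237238  11.25066961]
[ 0.36051545 -2.44995683  3.51023382]
```

View pics/w3c.png

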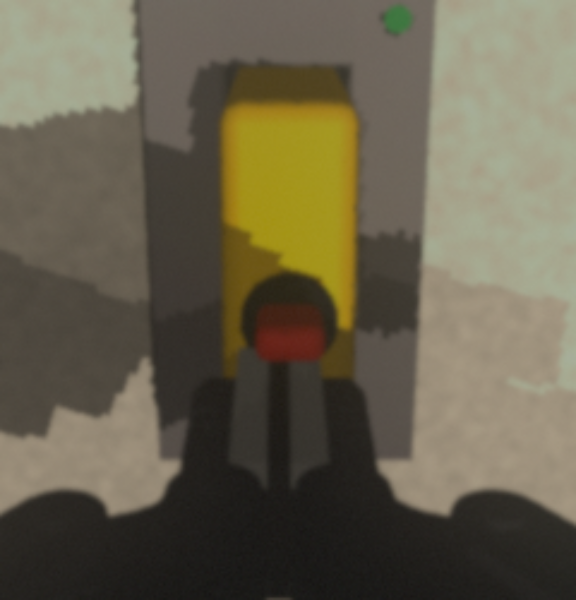

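The toggle now leans towards the image top, with its tip at about (290, 335). Pushing a little more to make sure of the stop.

Emit:
carry_out([
  {"dx": 1,"dy": 0,"dz": 0,"rx": 0,"ry": 0,"rz": 0,"hand": 0},
  {"dx": 2,"dy": 0,"dz": 0,"rx": 0,"ry": 0,"rz": 0,"hand": 0},
  {"dx": 2,"dy": 0,"dz": 0,"rx": 0,"ry": 0,"rz": 0,"hand": 0},
])

```text
clock: 4.9
tool_pos: [0.4723, 0.0647, 0.1014]
orientation: [180.0, -0.0, 108.4]
ft_force: [0.7, -2.2, 3.3]
width: -0.0001
grip_force: 1.5
```

Emit:
carry_out([
  {"dx": -8,"dy": 0,"dz": 0,"rx": 0,"ry": 0,"rz": 0,"hand": 0},
  {"dx": -18,"dy": 0,"dz": -5,"rx": 0,"ry": 0,"rz": 0,"hand": 0},
  {"dx": -20,"dy": 0,"dz": -30,"rx": 0,"ry": 0,"rz": 0,"hand": 0},
  {"dx": -20,"dy": 0,"dz": -30,"rx": 0,"ry": 0,"rz": 0,"hand": 0},
])

```text
clock: 5.3
tool_pos: [0.4806, 0.0446, 0.134]
orientation: [179.7, 0.1, 108.3]
ft_force: [0.1, 0.6, 0.5]
width: 0.0001
grip_force: 0.0
```

```bash
python3 m.py w4
python3 - <<'E'
from h import *
c=manip.capture("wrist");P=cloud(c);h=cv2.cvtColor(c["frame"],cv2.COLOR_RGB2HSV)
cv2.imwrite("pics/w4c.png",cv2.resize(c["frame"][...,::-1][130:330,220:420],(600,600)))
m=((h[...,0]<8)|(h[...,0]>172))&(h[...,1]>110)&(np.hypot(P[...,0]-.4717,P[...,1]-.0698)<.03)
d=P[m]-[.4717,.0698,.095];u=d@[-.314,.949,0]*1000;z=d[:,2]*1000
for lo in range(0,24,3):
    k=(z>=lo)&(z<lo+3)
    if k.sum()>3: print(lo,k.sum(),np.percentile(u[k],[2,50,98]).round(1))
# predicted pixels of tip for several angles
K=np.array(c["intrinsics"]);T=np.linalg.inv(np.array(c["cam_to_world"]))
for th in(.0,.3,.5):
    for l in (0,20):
      p=np.array([.4717,.0698,.0945])+l/1000*(np.sin(th)*np.array([-.314,.949,0])+np.cos(th)*np.array([0,0,1]))
      q=cv2.projectPoints(p[None],cv2.Rodrigues(T[:3,:3])[0],T[:3,3],K,np.array(c["dist_coeffs"],float))[0].ravel();print(th,l,((q-[220,130])*3).round())
E
```

```text
Y 6106 [0.4702 0.078  0.0954] 0.0994 [array([471.5,  70.5]), array([24.1, 74.4]), np.float64(18.4)]
D 18333 [0.4677 0.0823 0.0422] 0.0994 [array([471.9,  69.3]), array([ 64.3, 120.5]), np.float64(18.3)]
R 411 [0.4699 0.0767 0.1128] 0.1153 [array([470.2,  74.5]), array([10.8, 12.3]), np.float64(16.5)]
cam [[0.949, 0.298, 0.102, 0.454], [0.315, -0.903, -0.293, 0.12], [0.005, 0.31, -0.951, 0.278], [0.0, 0.0, 0.0, 1.0]]
timer_middle [(0.92, array([108., 157.])), (0.77, array([512., 207.]))]
toggle_tip [(0.69, array([543., 231.])), (0.59, array([314., 218.])), (0.59, array([ 48., 158.]))]
dock []
[0.4781 0.0452 0.1303] [-1.79913922e+02 -5.51620877e-02  1.08389598e+02] [ -2.6  -3.8 -12.3  81.6   0.   69. ] 5.5
0 5 [-2.3  0.7  3.5]
3 28 [-2.  -1.4  4. ]
6 31 [-0.6  0.4  1.2]
9 31 [0.8 1.8 3.5]
12 35 [2.7 3.4 5. ]
15 116 [ 4.1  9.3 11.1]
18 199 [ 6.   8.2 10.5]
0.0 0 [302. 299.]
0.0 20 [303. 339.]
0.3 0 [302. 299.]
0.3 20 [304. 298.]
0.5 0 [302. 299.]
0.5 20 [304. 271.]
```

View pics/w4c.png

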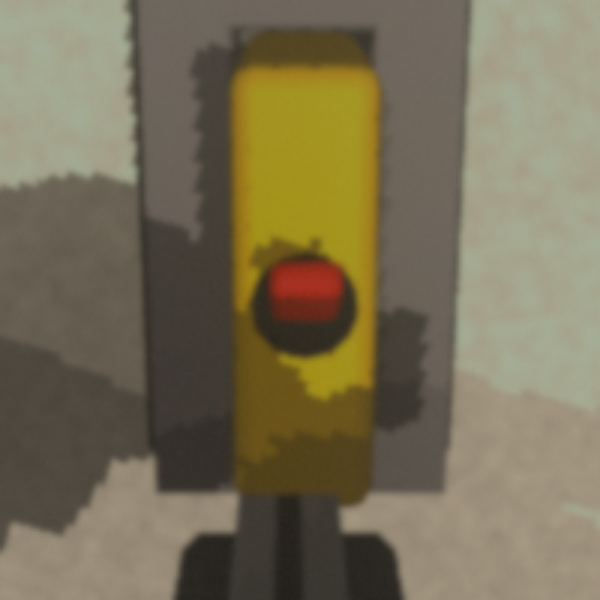

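The toggle is over, with its tip at about (305, 280) against a predicted 271 for fully on. That is very close to the stop, so I give it one firmer push higher on the bat.

Emit:
carry_out([
  {"dx": 0,"dy": 0,"dz": 23,"rx": 0,"ry": 0,"rz": 0,"hand": 0},
  {"dx": 8,"dy": 1,"dz": 23,"rx": 0,"ry": 0,"rz": 0,"hand": 0},
  {"dx": 14,"dy": 1,"dz": 23,"rx": 0,"ry": 0,"rz": 0,"hand": 0},
  {"dx": 18,"dy": 1,"dz": 23,"rx": 0,"ry": 0,"rz": 0,"hand": 0},
  {"dx": 20,"dy": 1,"dz": 23,"rx": 0,"ry": 0,"rz": 0,"hand": 0},
  {"dx": 20,"dy": 1,"dz": 23,"rx": 0,"ry": 0,"rz": 0,"hand": 0},
])

```text
clock: 6.15
tool_pos: [0.4737, 0.065, 0.1091]
orientation: [179.9, 0.0, 108.4]
ft_force: [0.1, -0.4, 0.1]
width: 0.0001
grip_force: 0.0
```

Emit:
carry_out([
  {"dx": 1,"dy": 0,"dz": 0,"rx": 0,"ry": 0,"rz": 0,"hand": 0},
  {"dx": 2,"dy": 0,"dz": 0,"rx": 0,"ry": 0,"rz": 0,"hand": 0},
  {"dx": 2,"dy": 0,"dz": 0,"rx": 0,"ry": 0,"rz": 0,"hand": 0},
])

```text
clock: 6.45
tool_pos: [0.4733, 0.0662, 0.109]
orientation: [179.9, 0.1, 108.4]
ft_force: [0.6, -1.6, 1.3]
width: -0.0001
grip_force: 1.1
```

Emit:
carry_out([
  {"dx": 1,"dy": 0,"dz": 0,"rx": 0,"ry": 0,"rz": 0,"hand": 0},
  {"dx": 2,"dy": 0,"dz": 0,"rx": 0,"ry": 0,"rz": 0,"hand": 0},
  {"dx": 2,"dy": 0,"dz": 0,"rx": 0,"ry": 0,"rz": 0,"hand": 0},
])

```text
clock: 6.75
tool_pos: [0.4729, 0.0681, 0.1094]
orientation: [179.9, 0.1, 108.4]
ft_force: [0.7, -2.1, 5.2]
width: -0.0002
grip_force: 2.2
```

Emit:
carry_out([
  {"dx": 1,"dy": 0,"dz": 0,"rx": 0,"ry": 0,"rz": 0,"hand": 0},
  {"dx": 1.5,"dy": 0,"dz": 0,"rx": 0,"ry": 0,"rz": 0,"hand": 0},
  {"dx": 1.5,"dy": 0,"dz": 0,"rx": 0,"ry": 0,"rz": 0,"hand": 0},
])

```text
clock: 7.05
tool_pos: [0.4727, 0.0695, 0.1097]
orientation: [179.9, 0.1, 108.4]
ft_force: [0.7, -1.9, 6.2]
width: 0.0001
grip_force: 2.5
```

The push now rides up with the force mostly vertical, so the toggle is at its stop. I back up, open and check.

Emit:
carry_out([
  {"dx": -4,"dy": 0,"dz": -10,"rx": 0,"ry": 0,"rz": 0,"hand": 0},
  {"dx": -10,"dy": 0,"dz": -50,"rx": 0,"ry": 0,"rz": 0,"hand": 0.7},
  {"dx": -20,"dy": 0,"dz": -50,"rx": 0,"ry": 0,"rz": 0,"hand": 0.7},
  {"dx": -20,"dy": 0,"dz": -50,"rx": 0,"ry": 0,"rz": 0,"hand": 0.7},
  {"dx": -20,"dy": 0,"dz": -50,"rx": 0,"ry": 0,"rz": 0,"hand": 0.7},
])

```text
clock: 7.55
tool_pos: [0.4771, 0.051, 0.1574]
orientation: [-179.9, -0.1, 108.4]
ft_force: [0.2, -0.4, 0.1]
width: 0.0583
grip_force: 0.0
```

```bash
python3 m.py w5
python3 - <<'E'
from h import *
c=manip.capture("wrist");P=cloud(c);h=cv2.cvtColor(c["frame"],cv2.COLOR_RGB2HSV)
m=((h[...,0]<8)|(h[...,0]>172))&(h[...,1]>110)&(np.hypot(P[...,0]-.4717,P[...,1]-.0698)<.03)
d=P[m]-[.4717,.0698,.095];u=d@[-.314,.949,0]*1000;z=d[:,2]*1000
for lo in range(0,24,3):
    k=(z>=lo)&(z<lo+3)
    if k.sum()>3: print(lo,k.sum(),np.percentile(u[k],[2,50,98]).round(1))
print(manip.sense()["width"])
E
```

```text
Y 4772 [0.4702 0.0779 0.0954] 0.099 [array([471.4,  70.5]), array([24. , 74.1]), np.float64(18.3)]
D 14850 [0.4677 0.0816 0.0422] 0.099 [array([471.9,  69.3]), array([ 64.2, 119.7]), np.float64(18.4)]
R 328 [0.4697 0.0762 0.1126] 0.115 [array([470.2,  74.2]), array([10.9, 12.9]), np.float64(19.2)]
cam [[0.949, 0.301, 0.096, 0.452], [0.316, -0.903, -0.293, 0.126], [-0.002, 0.308, -0.951, 0.302], [0.0, 0.0, 0.0, 1.0]]
timer_middle [(0.75, array([131., 162.])), (0.58, array([498., 212.]))]
toggle_tip [(0.95, array([ 85., 165.])), (0.91, array([320., 218.])), (0.59, array([523., 234.]))]
dock []
[0.4769 0.0512 0.1571] [-1.79869696e+02 -6.59755975e-02  1.08418587e+02] [-1.9 -4.1 -9.5 84.7  0.  69.7] 7.75
3 24 [-2.1 -1.7  3.9]
6 28 [-0.7 -0.   1. ]
9 26 [0.9 1.9 2.9]
12 29 [2.9 3.3 4.8]
15 103 [ 4.2  8.1 11. ]
18 127 [ 6.1  8.3 10.7]
0.059587038284644046
```

The toggle reads the same angle as before the extra push, so it's at the stop. Next: descend and grip.

Emit:
carry_out([
  {"dx": 19,"dy": 0.8,"dz": 20,"rx": 0,"ry": 0,"rz": 0,"hand": 0.7},
  {"dx": 19,"dy": 0.8,"dz": 50,"rx": 0,"ry": 0,"rz": 0,"hand": 0.7},
  {"dx": 19,"dy": 0.8,"dz": 80,"rx": 0,"ry": 0,"rz": 0,"hand": 0.7},
  {"dx": 19,"dy": 0.8,"dz": 100,"rx": 0,"ry": 0,"rz": 0,"hand": 0.7},
  {"dx": 19,"dy": 0.8,"dz": 105,"rx": 0,"ry": 0,"rz": 0,"hand": 0.7},
  {"dx": 19,"dy": 0.8,"dz": 105,"rx": 0,"ry": 0,"rz": 0,"hand": 0.7},
])

```text
clock: 8.4
tool_pos: [0.4715, 0.0693, 0.0523]
orientation: [-179.9, -0.1, 108.4]
ft_force: [-0.3, -0.6, 0.4]
width: 0.0598
grip_force: 0.0
```

Emit:
carry_out([
  {"dx": 0,"dy": 0,"dz": 0,"rx": 0,"ry": 0,"rz": 0,"hand": 0},
  {"dx": 0,"dy": 0,"dz": 0,"rx": 0,"ry": 0,"rz": 0,"hand": 0},
  {"dx": 0,"dy": 0,"dz": 0,"rx": 0,"ry": 0,"rz": 0,"hand": 0},
  {"dx": 0,"dy": 0,"dz": 0,"rx": 0,"ry": 0,"rz": 0,"hand": 0},
  {"dx": 0,"dy": 0,"dz": 0,"rx": 0,"ry": 0,"rz": 0,"hand": 0},
  {"dx": 0,"dy": 0,"dz": 0,"rx": 0,"ry": 0,"rz": 0,"hand": 0},
], newtons=50)

```text
clock: 9.0
tool_pos: [0.474, 0.0691, 0.055]
orientation: [179.8, 0.1, 108.4]
ft_force: [-0.5, 0.8, 5.2]
width: 0.0237
grip_force: 52.2
```

Emit:
carry_out([
  {"dx": 0,"dy": 0,"dz": -10,"rx": 0,"ry": 0,"rz": 0,"hand": 0},
  {"dx": 0,"dy": 0,"dz": -25,"rx": 0,"ry": 0,"rz": 0,"hand": 0},
  {"dx": 0,"dy": 0,"dz": -45,"rx": 0,"ry": 0,"rz": 0,"hand": 0},
  {"dx": 0,"dy": 0,"dz": -75,"rx": 0,"ry": 0,"rz": 0,"hand": 0},
  {"dx": 0,"dy": 0,"dz": -110,"rx": 0,"ry": 0,"rz": 0,"hand": 0},
  {"dx": 0,"dy": 0,"dz": -145,"rx": 0,"ry": 0,"rz": 0,"hand": 0},
  {"dx": 0,"dy": 0,"dz": -180,"rx": 0,"ry": 0,"rz": 0,"hand": 0},
  {"dx": 0,"dy": 0,"dz": -205,"rx": 0,"ry": 0,"rz": 0,"hand": 0},
])

```text
clock: 9.8
tool_pos: [0.4726, 0.0691, 0.2605]
orientation: [179.9, 0.0, 108.4]
ft_force: [-0.4, 0.6, -2.2]
width: 0.0236
grip_force: 51.1
```

Emit:
carry_out([
  {"dx": 0,"dy": 0,"dz": 0,"rx": -5,"ry": 0,"rz": 0,"hand": 0},
  {"dx": 0,"dy": 0,"dz": 0,"rx": -11,"ry": 0,"rz": 0,"hand": 0},
  {"dx": 0,"dy": 0,"dz": 0,"rx": -18,"ry": 0,"rz": 0,"hand": 0},
  {"dx": 0,"dy": 0,"dz": 0,"rx": -25,"ry": 0,"rz": 0,"hand": 0},
  {"dx": 0,"dy": 0,"dz": 0,"rx": -32,"ry": 0,"rz": 0,"hand": 0},
  {"dx": 0,"dy": 0,"dz": 0,"rx": -39,"ry": 0,"rz": 0,"hand": 0},
  {"dx": 0,"dy": 0,"dz": 0,"rx": -43,"ry": 0,"rz": 0,"hand": 0},
  {"dx": 0,"dy": 0,"dz": 0,"rx": -45,"ry": 0,"rz": 0,"hand": 0},
])

```text
clock: 10.6
tool_pos: [0.4706, 0.0689, 0.2548]
orientation: [135.1, -0.1, 108.3]
ft_force: [0.5, 0.3, -2.9]
width: 0.0234
grip_force: 51.1
```

Emit:
carry_out([
  {"dx": 0,"dy": 0,"dz": 0,"rx": 0,"ry": 0,"rz": 0,"hand": 0},
  {"dx": 0,"dy": 0,"dz": 0,"rx": 0,"ry": 0,"rz": 0,"hand": 0},
  {"dx": 0,"dy": 0,"dz": 0,"rx": 0,"ry": 0,"rz": 0,"hand": 0},
])

```text
clock: 10.9
tool_pos: [0.4727, 0.0692, 0.2586]
orientation: [135.1, -0.0, 108.4]
ft_force: [-0.5, -0.6, -1.3]
width: 0.0233
grip_force: 51.1
```

Run:
```python
from h import *
a=manip.capture("scene")["frame"][120:340,260:480,::-1];b=manip.capture("wrist")["frame"][...,::-1]
cv2.imwrite("pics/f.png",np.hstack([cv2.resize(a,(400,400)),cv2.resize(b,(400,400))]))
s=manip.sense();Q=R.from_euler("xyz",s["orientation"],degrees=True).as_matrix();print(s["tool_pos"],Q.round(2).tolist(),s["width"],s["grip_force"],s["qd"],s["clock"],s["ft_force"])
```

```text
[0.47289291 0.06930265 0.25876078] [[-0.32, 0.67, 0.67], [0.95, 0.22, 0.22], [0.0, 0.71, -0.71]] 0.023509520890561967 51.13444447517395 [ 0.07815659  0.01329053 -0.03630926 -0.07266939  0.04864066 -0.00886054] 11.0 [ 0.14405559 -0.48270869 -1.74307284]
```

View pics/f.png

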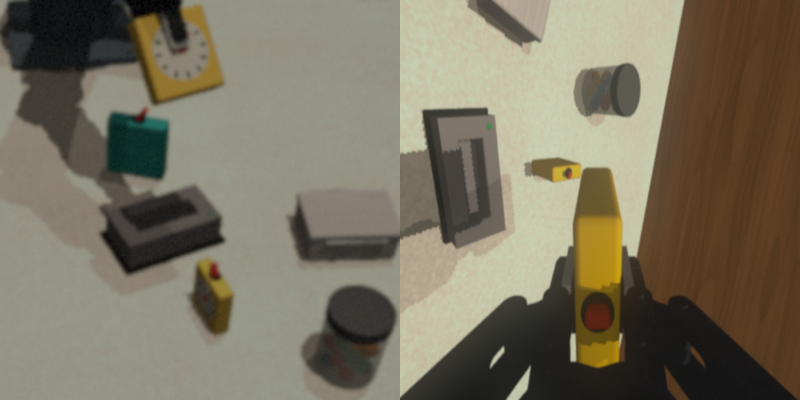

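The left half shows the timer held up with its dial half upward and the dock empty; the right half shows the toggle at (597, 318) over its disc. I check the toggle angle by projection.

Run:
```python
from h import *
c=manip.capture("wrist");s=manip.sense();Q=R.from_euler("xyz",s["orientation"],degrees=True).as_matrix()
K=np.array(c["intrinsics"]);T=np.linalg.inv(np.array(c["cam_to_world"]))
u,z,x=Q[:,0],-Q[:,2],Q[:,1]
def pr(p): return cv2.projectPoints(p[None],cv2.Rodrigues(T[:3,:3])[0],T[:3,3],K,np.array(c["dist_coeffs"],float))[0].ravel()
top=np.array(s["tool_pos"])+z*.041
im=c["frame"][...,::-1].copy()
for n,uu in(("pivot",0),("endp",.038),("endm",-.038)): print(n,pr(top+u*uu).round())
for th,col in((.5,(0,255,0)),(-.5,(255,0,0))):
    q=[tuple(int(v*8) for v in pr(top+l*(np.sin(th)*u+np.cos(th)*z))) for l in(0,.02)];print(th,np.array(q)/8)
    cv2.line(im,q[0],q[1],col,1,shift=3)
h=cv2.cvtColor(c["frame"],cv2.COLOR_RGB2HSV);m=((h[...,0]<8)|(h[...,0]>172))&(h[...,1]>110)
v,w=np.nonzero(m[330:450,420:540]);print("red",w.min()+420,w.max()+420,v.min()+330,v.max()+330)
cv2.imwrite("pics/f2.png",cv2.resize(im[180:460,420:540],(257,600)))
```

```text
pivot [313. 376.]
endp [313. 264.]
endm [313. 468.]
0.5 [[313.    375.625]
 [312.5   387.875]]
-0.5 [[313.    375.625]
 [312.625 444.375]]Traceback (most recent call last):
  File "<stdin>", line 13, in <module>
    return umr_minimum(a, axis, None, out, keepdims, initial, where)
ValueError: zero-size array to reduction operation minimum which has no identity
```

The red patch sits at about (315, 382). Fully on predicts a tip row of 388 and off predicts 444, so the toggle is on. I hand the job in.

```bash
python3 -c "
from bench import manip
print(manip.close_job())"
```

```text
the job is handed in; nothing more can be done
None
```

The timer's toggle was pushed fully on in the dock. The timer was then lifted out and is held still about 26 cm above the shelf, leaned back 45° with the dial half upward and the toggle still on; the tin, dice cup and jar were not touched, and the job is handed in (verdict not shown).

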